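# Load the two roller feed chutes

## Robot

A 6-joint arm with a two-finger parallel gripper is mounted at the origin on a cart in front of the work surface, level with it; the furniture and walls round the work are solid. World frame = base frame: x ahead of the robot, y to its left, z up, the work surface at z = 0. Lengths are in m, angles in degrees, forces in N, time in s.
With the tool pointing down it reaches from about 0.325 to 0.775 m from the base axis. Payload 5.5 kg.
Tool frame: the origin (TCP) lies at the centre of the arm's flange, where the gripper is bolted on; the fingertips stand 182 mm ahead of it and the grasp point (between the pads) lies 163 mm ahead of it; z points along the fingers, y is the direction in which the jaws open and shut (so a half turn about z gives the same grasp; the last joint's range is limited). The gripper opens to 88 mm and grips with 3 to 60 N. Pads are 20 mm wide; open, the fingers measure 115 mm over their backs; the gripper's body (75 mm by 178 mm) begins 61 mm behind the grasp point.
Start: joints at [61.094, 5.22, 70.514, -0, 104.267, -3.249], TCP at [0.26, 0.541, 0.405] pointing down, gripper open.
Joint ranges: [-164.24, 164.24], [-49.07, 125.15], [9.68, 141.18], [-86.29, 266.29], [3.28, 154.24], [-151.56, 151.56]. Speed limits (degrees/s): [147.25, 147.25, 172.46, 180, 180, 180].

## Interface

Orientations are given as [roll, pitch, yaw] about the fixed x, y, z axes, in that order (R = Rz(yaw) Ry(pitch) Rx(roll)).
In Python, from station import r gives the robot as it stands. The module is installed in compiled form; this text tells all that it offers. Calls block until the motion is done:
- r.reach(position, orientation): joint-space move of the TCP to a pose.
- r.servo_line(position, rotation=None, speed=0.15): straight line of the TCP; rotation=None keeps the orientation; speed is the mean speed in m/s.
- r.move_joints(angles): joint-space move.
- r.let_go() and r.grab(squeeze=None): open the fingers fully, or close them until they stop; squeeze is the grip in N (None keeps the last).
- r.wait(seconds).
- r.inverse_kinematics(position, orientation): joint angles nearest the present ones, or None.
- r.sense(): the state.
- r.snapshot(name): name is "side" or "top" or "wrist"; returns a dict with "frame" (384x512x3 uint8, red, green, blue), "fx", "fy", "cx", "cy" (pixels), "R" (3x3) and "t" (3): a world point X has camera coordinates R X + t. Camera axes: x right, y down, z forward; pixel columns grow to the right and rows downward; lengths in m; the calibration is good to about 2 mm. A picture is of the moment at which its call begins. There is no depth.
A pose or a line that the arm cannot do raises r.IKError and nothing moves.
- r.hand_in(): hands the job in, once; it reports no verdict.
The state is a dict: "clock": time; "joints": joint angles; "joint_vel": joint speeds; "joint_torque": joint torques, N m; "tcp_pos": TCP position; "orientation": TCP orientation; "contact_force": force on the tool from outside, world axes, zero at the start; "torque": the same for the moment, N m; "opening": finger opening in m.
Only numpy, scipy, OpenCV 4.12 (cv2) and the standard library are available. Lean on these libraries where they do the work, as an engineer would, in place of code of your own. Each camera call takes 0.05 s, during which the arm holds its last target. There are 200 camera calls.

## Task

Load the four loose steel rollers into the two sloping feed chutes: the two long rollers belong in the wide chute, the two short ones in the narrow chute. Lay each across its chute so that it rolls down; in both chutes the thick roller goes in first, so that it ends against the stop at the low end with the thin one resting against it. Leave the bolt and the wooden offcut where they lie.

Things in the scene. Friction and masses are not known exactly. Their poses are not given: they have to be found in the camera images.
- roller_long_thick: Long thick bare steel roller, a plain cylinder 80 mm long and 36 mm in diameter, lying on its side on the bench. Origin at its centre (18 mm above the bench at the start), x along its axis; y and z turn with it as it rolls. It rolls freely when pushed.
- roller_long_thin: Long thin bare steel roller, a plain cylinder 80 mm long and 26 mm in diameter, lying on its side on the bench. Origin at its centre (13 mm above the bench at the start), x along its axis; y and z turn with it as it rolls. It rolls freely when pushed.
- roller_short_thick: Short thick bare steel roller, a plain cylinder 50 mm long and 36 mm in diameter, lying on its side on the bench. Origin at its centre (18 mm above the bench at the start), x along its axis; y and z turn with it as it rolls. It rolls freely when pushed.
- roller_short_thin: Short thin bare steel roller, a plain cylinder 50 mm long and 26 mm in diameter, lying on its side on the bench. Origin at its centre (13 mm above the bench at the start), x along its axis; y and z turn with it as it rolls. It rolls freely when pushed.
- wide_chute: Wide feed chute, fixed: pale wooden rails, grey floor, dark wooden stop at the low end. Origin: centre of base, on the bench; x up the slope, y across. 206 mm long, 94 mm clear between the rails (22 mm high over the floor). Floor surface at z = 33.3 mm + 0.2126 x (12 degrees). Stop's inner face at x = -88 mm, its top z = 43 mm; back board x = 92 mm, top z = 64 mm.
- narrow_chute: Narrow feed chute, fixed: pale wooden rails, grey floor, dark wooden stop at the low end. Origin: centre of base, on the bench; x up the slope, y across. 206 mm long, 64 mm clear between the rails (22 mm high over the floor). Floor surface at z = 33.3 mm + 0.2126 x (12 degrees). Stop's inner face at x = -88 mm, its top z = 43 mm; back board x = 92 mm, top z = 64 mm.
- wide_chute_mouth (a point): Point on the wide chute's floor surface midway between the rails, at x = 20 mm in the chute's frame, axes as the chute's: a good place to lay a roller in. Laid across here (axis along the chute's y) it rolls down by itself to the stop, or to the roller before it, ending with its centre about 30 mm up the slope from that one's; laid along the slope it stays where it is.
- narrow_chute_mouth (a point): Point on the narrow chute's floor surface midway between the rails, at x = 20 mm in the chute's frame, axes as the chute's: a good place to lay a roller in. Laid across here (axis along the chute's y) it rolls down by itself to the stop, or to the roller before it, ending with its centre about 30 mm up the slope from that one's; laid along the slope it stays where it is.
- bolt: Steel hexagon bolt with nut, 22 x 78 x 19 mm, lying among the rollers; not to be moved. Origin at the centre of its underside, y along its length.
- offcut: Planed wooden offcut, 45 x 90 x 22 mm, lying near the rollers; not to be moved. Origin at the centre of its underside, y along its length.
Not all that is in view belongs to the job. What is shaped like the roller_short_thin but blue is not meant.

How it is judged (in metres and radians):
At the end, for the whole second after the job is handed in: Wide chute: long thick roller against the stop, long thin one against it; narrow chute: short thick and short thin likewise. Each roller's centre within 8 mm of that resting place along the chute and in height, within 15 mm across; released and at rest (x of roller_long_thick in the frame of wide_chute between -0.078 and -0.062 m and y of roller_long_thick in the frame of wide_chute between -0.015 and 0.015 m and z of roller_long_thick in the frame of wide_chute between 0.0288 and 0.0448 m and linear speed of each of roller_long_thick, roller_long_thin, roller_short_thick, roller_short_thin below 0.02 m/s and angular speed of each of roller_long_thick, roller_long_thin, roller_short_thick, roller_short_thin below 0.5 rad/s and x of roller_long_thin in the frame of wide_chute between -0.048 and -0.032 m and y of roller_long_thin in the frame of wide_chute between -0.015 and 0.015 m and z of roller_long_thin in the frame of wide_chute between 0.0301 and 0.0461 m and x of roller_short_thick in the frame of narrow_chute between -0.078 and -0.062 m and y of roller_short_thick in the frame of narrow_chute between -0.015 and 0.015 m and z of roller_short_thick in the frame of narrow_chute between 0.0288 and 0.0448 m and x of roller_short_thin in the frame of narrow_chute between -0.048 and -0.032 m and y of roller_short_thin in the frame of narrow_chute between -0.015 and 0.015 m and z of roller_short_thin in the frame of narrow_chute between 0.0301 and 0.0461 m); the robot touches nothing.
It fails at once if the bolt is moved more than 25 mm (distance of bolt from where it was at the start of the episode above 0.025 m).
It fails at once if the wooden offcut is moved more than 25 mm (distance of offcut from where it was at the start of the episode above 0.025 m).
It also fails if it takes over 104 s, if anything falls off the work surface, if the arm or the gripper's body presses on something with over 40 N, if the wrist force passes 120 N, or if a joint passes its speed limit or range.

## Working session

There is one attempt and no reset: what is moved stays moved. The work goes in short steps, each a Python script; the robot and the scene stay as the last script left them, time stands still between calls to the robot, and variables do not carry over. Pictures are saved under pics/ and viewed, and the job is handed in when it is done.

```bash
mkdir -p pics; python3 - <<'E'
from station import r
import cv2
for n in("top","side"):
    s=r.snapshot(n);cv2.imwrite(f"pics/{n}0.png",s["frame"][:,:,::-1]);print(n,s["fx"],s["cx"],s["R"],s["t"])
print(r.sense())
E
```

```text
top 438.7584171671899 248.4476501991081 [[ 0.00176622 -0.99985081  0.01718252]
 [-0.99816318 -0.00280325 -0.06051781]
 [ 0.06055695 -0.01704407 -0.99801922]] [-0.21873302  0.53267836  1.43147256]
side 348.41363075387903 255.1610238569775 [[ 0.95623696 -0.29257589 -0.00319681]
 [-0.14728649 -0.47188402 -0.86927105]
 [ 0.25281923  0.83169996 -0.49432542]] [-0.58399682  0.02127304  0.94682643]
{'clock': 0.1, 'joints': array([ 6.10940664e+01,  5.25871495e+00,  7.05759691e+01,  1.27550765e-03,
        1.04268158e+02, -3.24900582e+00]), 'joint_vel': array([ 0.05431968, -0.13595615, -0.13234268,  0.08497533, -0.02944344,
        0.03529825]), 'joint_torque': array([ 2.32092651e-03, -4.47856808e+01, -4.07570350e+01,  6.99849310e-02,
        2.84322398e-02, -1.37202192e-04]), 'tcp_pos': array([0.25981238, 0.54088065, 0.40361076]), 'orientation': array([-1.79897394e+02, -7.06333883e-03,  1.54343379e+02]), 'contact_force': array([-0.41729258,  0.26167526, -0.41287003]), 'torque': array([-0.01694037, -0.02493812,  0.02749495]), 'opening': 0.08769021294537196}
```

View pics/top0.png

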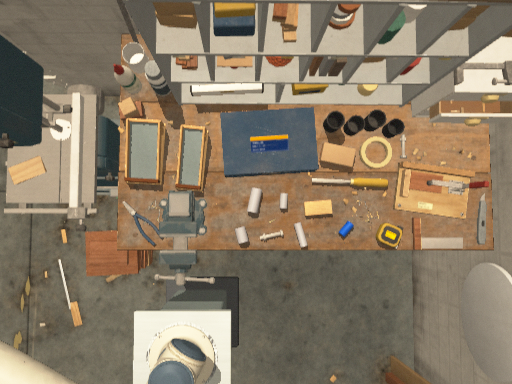

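View pics/side0.png

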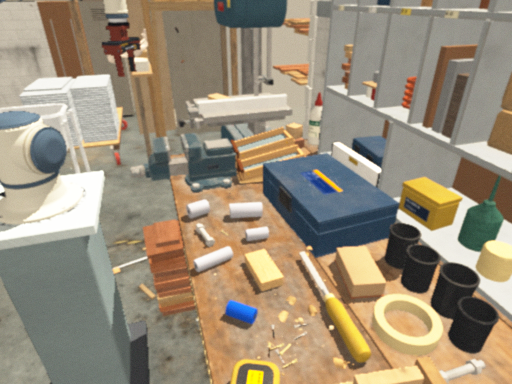

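```bash
cat >h.py <<'E'
import numpy as np,cv2
from station import r
def ray(s,u,v,z):
    d=s["R"].T@np.array([(u-s["cx"])/s["fx"],(v-s["cy"])/s["fy"],1]);c=-s["R"].T@s["t"]
    return c+d*(z-c[2])/d[2]
def proj(s,X):
    p=s["R"]@np.array(X)+s["t"];return s["fx"]*p[0]/p[2]+s["cx"],s["fy"]*p[1]/p[2]+s["cy"]
def rollers(s,z=.03,amin=40,box=None):
    f=s["frame"].astype(int);m=((f.min(2)>110)&(f.max(2)-f.min(2)<28)).astype(np.uint8)*255
    out=[]
    for c in cv2.findContours(m,cv2.RETR_EXTERNAL,cv2.CHAIN_APPROX_NONE)[0]:
        if cv2.contourArea(c)<amin: continue
        q=cv2.boxPoints(cv2.minAreaRect(c));P=np.array([ray(s,*a,z)[:2] for a in q])
        e1,e2=P[1]-P[0],P[2]-P[1]
        if np.hypot(*e1)<np.hypot(*e2): e1,e2=e2,e1
        out.append((P.mean(0),np.hypot(*e1),np.hypot(*e2),np.degrees(np.arctan2(e1[1],e1[0]))%180,q.mean(0)))
    return out
E
python3 - <<'E'
from h import *
s=r.snapshot("top")
for o in rollers(s):
    if .3<o[0][0]<.6 and -.6<o[0][1]<.0: print([np.round(a,3) for a in o])
f=s["frame"][:,:,::-1]
cv2.imwrite("pics/t1.png",cv2.resize(f[105:255,110:320],None,fx=3.8,fy=3.8,interpolation=cv2.INTER_CUBIC))
s=r.snapshot("side");f=s["frame"][:,:,::-1]
cv2.imwrite("pics/s1.png",cv2.resize(f[90:290,140:340],None,fx=3,fy=3,interpolation=cv2.INTER_CUBIC))
E
```

```text
(no output)
```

View pics/t1.png

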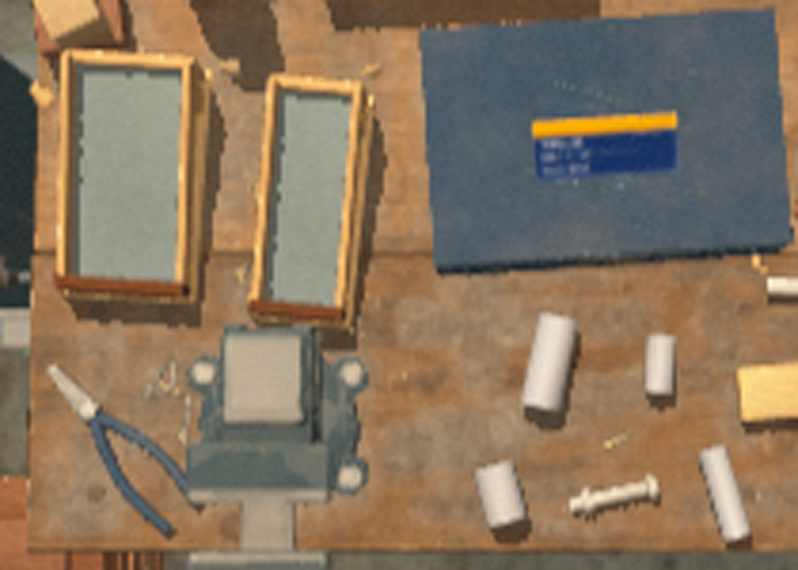

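View pics/s1.png

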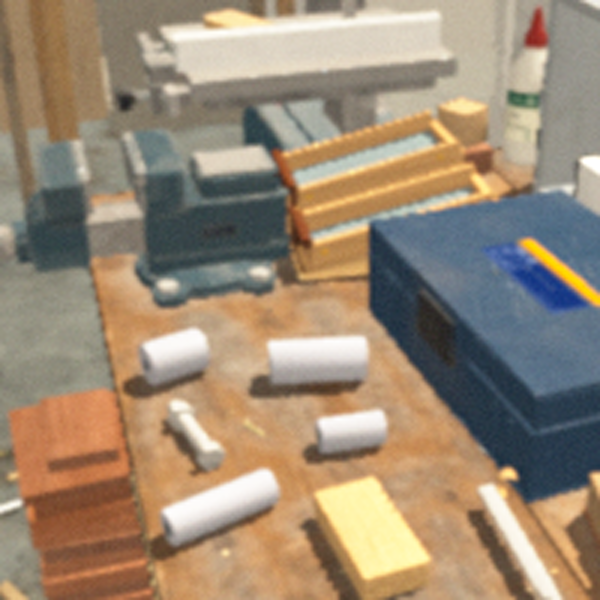

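```bash
python3 - <<'E'
from h import *
s=r.snapshot("top")
f=s["frame"];print(f[200,252:258],f[201,284],f[170,285])
print(ray(s,255,201,.02))
L=lambda u,v:(110+u/3.8,105+v/3.8)
# chute rim corners: top end z ~.033+.2126*.1+.022=.077 ; low end ~.034 (.033-.021+.022)
for n,q in dict(wide=[(62,52),(193,58),(57,290),(187,297)],narrow=[(270,77),(362,83),(250,312),(345,318)]).items():
    P=np.array([ray(s,*L(*a),z)[:2] for a,z in zip(q,(.076,.076,.035,.035))])
    print(n,P.round(3).tolist(),P.mean(0),np.degrees(np.arctan2(*( (P[0]+P[1]-P[2]-P[3])[::-1]))))
for n,c in dict(lt=(550,363,.018),st=(660,365,.013),sth=(500,496,.018),ltn=(725,495,.013),bolt=(615,495,.01)).items(): print(n,ray(s,*L(*c[:2]),c[2]).round(3))
E
```

```text
[[231 219 203]
 [238 228 214]
 [234 223 209]
 [229 216 201]
 [217 201 185]
 [201 183 169]] [225 211 192] [77 87 94]
[ 0.50992345 -0.23912573  0.02      ]
wide [[0.769, 0.173], [0.765, 0.064], [0.572, 0.185], [0.567, 0.074]] [0.66818246 0.12389721] -3.0574625270128233
narrow [[0.749, -0.001], [0.744, -0.078], [0.554, 0.02], [0.549, -0.062]] [ 0.64899446 -0.03029393] -5.403375434435837
lt [ 0.512 -0.238  0.018]
st [ 0.51  -0.335  0.013]
sth [ 0.396 -0.195  0.018]
ltn [ 0.397 -0.391  0.013]
bolt [ 0.397 -0.295  0.01 ]
```

```bash
sed -i 's/<28)/<48)/' h.py; cat >>h.py <<'E'
from scipy.spatial.transform import Rotation as Ro
def best(p,R):
    """orientation (of the two half turns) with the smaller joint motion"""
    j0=r.sense()["joints"];o=[]
    for k in(0,180):
        e=(R*Ro.from_euler('z',k,degrees=True)).as_euler('xyz',degrees=True)
        q=r.inverse_kinematics(list(p),list(e))
        if q is not None:o.append((np.abs(np.array(q)-j0).max(),list(e)))
    return min(o)[1]
def down(yaw): return Ro.from_euler('xyz',[180,0,yaw],degrees=True)
E
python3 - <<'E'
from h import *
s=r.snapshot("top")
for o in rollers(s,.02):
    if .3<o[0][0]<.6 and -.6<o[0][1]<.0: print([np.round(a,3).tolist() for a in o])
for i,p in enumerate([(.60,.05,.45),(.44,-.28,.42)]):
    e=best(p,down(90)); r.reach(list(p),e); s=r.snapshot("wrist")
    np.save(f"w{i}.npy",s,allow_pickle=True)
    cv2.imwrite(f"pics/w{i}.png",s["frame"][:,:,::-1]); st=r.sense();print(st["clock"],st["tcp_pos"],e,-s["R"].T@s["t"])
    if i==1:
        for o in rollers(s,.02,200): print([np.round(a,3).tolist() for a in o])
E
```

```text
[[0.4, -0.194], 0.052, 0.034, 16.117, [241.0850067138672, 234.5469970703125]]
[[0.401, -0.388], 0.081, 0.024, 16.489, [300.2659912109375, 234.22000122070312]]
[[0.512, -0.332], 0.051, 0.023, 175.092, [283.00299072265625, 200.45899963378906]]
[[0.514, -0.235], 0.082, 0.034, 168.801, [253.86500549316406, 199.67300415039062]]
2.5 [0.59990881 0.05099288 0.4499306 ] [np.float64(180.0), np.float64(0.0), np.float64(90.0)] [0.59976709 0.12168116 0.42941962]
3.925 [ 0.44069608 -0.27920068  0.42015318] [np.float64(180.0), np.float64(0.0), np.float64(90.0)] [ 0.44046527 -0.20863322  0.39964262]
[[0.3, -0.544], 0.106, 0.068, 0.005, [160.0, 341.5]]
[[0.432, -0.477], 0.505, 0.016, 0.011, [249.5, 302.0]]
[[0.402, -0.386], 0.082, 0.026, 16.579, [227.2310028076172, 242.6300048828125]]
[[0.515, -0.33], 0.05, 0.026, 175.945, [313.6199951171875, 202.76699829101562]]
[[0.401, -0.29], 0.077, 0.018, 102.707, [224.64700317382812, 171.08799743652344]]
[[0.517, -0.235], 0.083, 0.034, 168.251, [319.6860046386719, 127.34500122070312]]
[[0.4, -0.193], 0.052, 0.034, 14.797, [221.75599670410156, 90.52200317382812]]
[[0.253, -0.131], 0.067, 0.064, 88.211, [87.90299987792969, 31.238000869750977]]
[[0.205, -0.118], 0.041, 0.039, 0.066, [43.0, 19.5]]
[[0.171, -0.131], 0.066, 0.033, 79.336, [15.0, 32.0]]
```

View pics/w0.png

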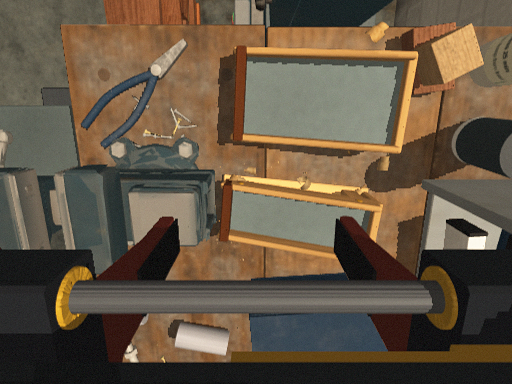

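View pics/w1.png

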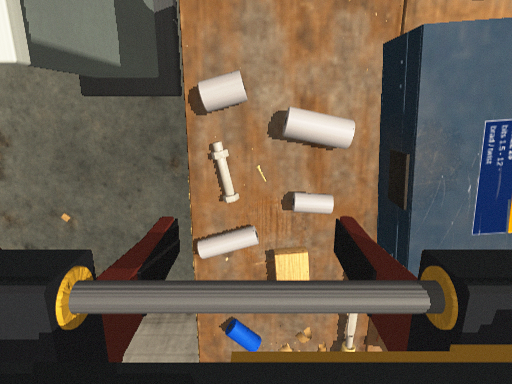

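```bash
python3 - <<'E'
import cv2
f=cv2.imread("pics/w0.png");cv2.imwrite("pics/w0z.png",cv2.resize(f[35:265,210:425],None,fx=2.6,fy=2.6,interpolation=cv2.INTER_CUBIC))
E
```

```text
(no output)
```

View pics/w0z.png

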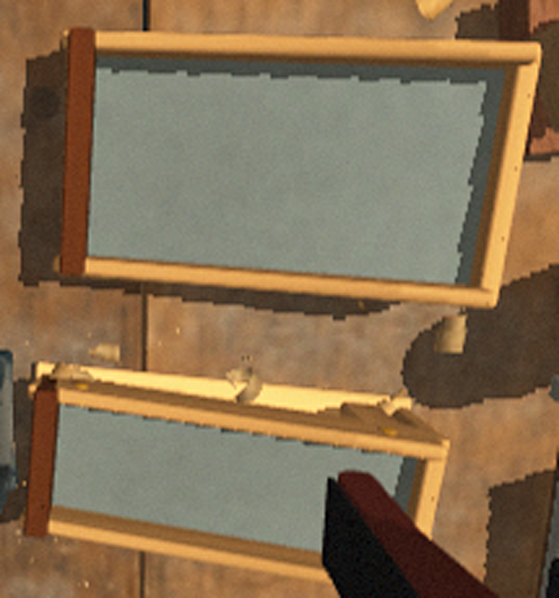

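```bash
python3 - <<'E'
from h import *
s=np.load("w0.npy",allow_pickle=True).item()
g=lambda u,v,z:ray(s,210+u/2.6,35+v/2.6,z)[:2]
for n,si,so,up,dn in(("wide",[(96,30),(89,275)],[(70,30),(63,272)],((96,31),(540,43)),((89,276),(497,306))),
                 ("narrow",[(62,385),(49,533)],[(38,380),(25,535)],((62,382),(450,440)),None)):
    I=[g(*a,.043) for a in si];O=[g(*a,.043) for a in so]
    m=(I[0]+I[1])/2
    print(n,"stop inner mid",m.round(4),"width",np.hypot(*(I[0]-I[1])).round(4),"thick",np.hypot(*(m-(O[0]+O[1])/2)).round(4), "ang", np.degrees(np.arctan2(*(I[0]-I[1])[::-1]))-90)
    for q in(up,dn):
        if q: 
            a,b=g(*q[0],.0366),g(*q[1],.077);d=b-a;print(" rail ang",np.degrees(np.arctan2(d[1],d[0])).round(2),np.hypot(*d).round(4),a.round(4),b.round(4));A=np.arctan2(d[1],d[0])
    c=np.array([np.cos(A),np.sin(A)])
    print(" mouth",m+.108*c)
E
```

```text
wide stop inner mid [0.587  0.1324] width 0.1078 thick 0.012 ang -2.1472398277947065
 rail ang -3.46 0.1812 [0.5888 0.1869] [0.7696 0.176 ]
 rail ang -2.63 0.1808 [0.5847 0.0773] [0.7653 0.069 ]
 mouth [0.69483905 0.12739398]
narrow stop inner mid [ 0.567  -0.0152] width 0.0797 thick 0.0122 ang -5.8598988117679625
 rail ang -5.44 0.1814 [0.5707 0.0243] [0.7513 0.0072]
 mouth [ 0.67456397 -0.02547781]
```

```bash
cat >>h.py <<'E'
def pick(xy,yaw,shift=(0,0),zg=.022):
    p=np.array([xy[0]+shift[0],xy[1]+shift[1],.36]);e=best(p,down(yaw))
    r.let_go(); r.reach(list(p),e)
    r.servo_line([p[0],p[1],zg+.163],speed=.15)
    r.grab(30); st=r.sense();print("grip",st["opening"],st["contact_force"].round(1))
    r.servo_line([p[0],p[1],.40],speed=.25)
def place(mouth,yaw,rad,zroll,up=.0,zg=.022):
    """mouth: world xy of the mouth point; roller laid with 1.5 mm play"""
    F=Ro.from_euler('z',yaw,degrees=True)*Ro.from_euler('y',-12,degrees=True)
    R=F*Ro.from_euler('z',90,degrees=True)*Ro.from_euler('x',180,degrees=True)
    n=F.apply([0,0,1]);m=np.array([*mouth,.0333+.2126*.02])
    m=m+up*F.apply([1,0,0])
    t=m+n*(zg+.0015+.163)         # roller's grip height above floor as above the bench
    a=t+n*.06+[0,0,.08]; e=best(a,R)
    r.reach(list(a),e); r.servo_line(list(t+n*.05),speed=.2); r.servo_line(list(t),speed=.1)
    st=r.sense();print("at",st["tcp_pos"].round(4),st["contact_force"].round(1),st["opening"])
    return t,n
def release(t,n):
    r.let_go(); r.servo_line(list(t+n*.07),speed=.12); r.wait(.5)
E
python3 - <<'E'
from h import *
pick((.516,-.235),168.3)
p=(.60,-.1,.43);r.reach(list(p),best(p,down(90)));r.wait(.2)
s=r.snapshot("wrist");np.save("w2.npy",s,allow_pickle=True);f=s["frame"][:,:,::-1]
cv2.imwrite("pics/w2.png",cv2.resize(f[:270],None,fx=1.55,fy=1.55,interpolation=cv2.INTER_CUBIC));print(r.sense()["clock"],r.sense()["opening"])
E
```

```text
grip 0.03546829111895918 [ 0.1 -0.8  0.1]
10.15 0.03557562198815768
```

View pics/w2.png

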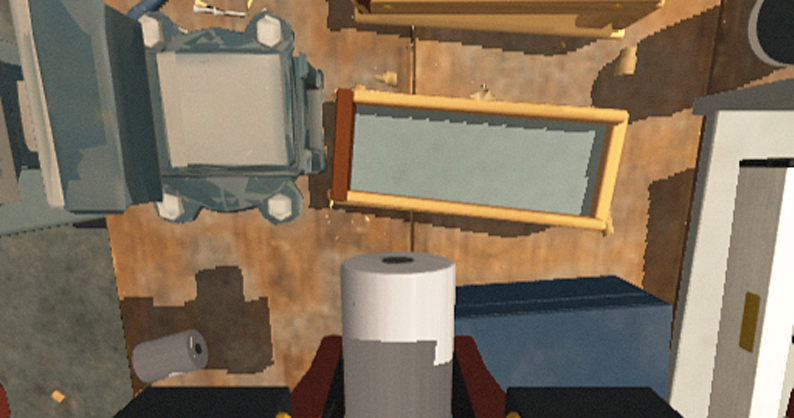

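```bash
python3 - <<'E'
from h import *
s=np.load("w2.npy",allow_pickle=True).item()
g=lambda u,v,z:ray(s,u/1.55,v/1.55,z)[:2]
I=[g(355,90,.043),g(348,201,.043)];m=(I[0]+I[1])/2
A=[g(356,91,.0366),g(348,206,.0366)];B=[g(629,112,.077),g(608,230,.077)]
a=sum(A)/2;b=sum(B)/2;d=b-a
print(I,m,A,B,a,b,np.degrees(np.arctan2(d[1],d[0])),np.hypot(*d)); print(m+d/np.hypot(*d)*.108)
t,n=place((.692,.126),-3,.018,0)
s=r.snapshot("wrist");f=s["frame"][:,:,::-1]
cv2.imwrite("pics/w3.png",f);print(r.sense()["clock"])
s=r.snapshot("top");cv2.imwrite("pics/t3.png",cv2.resize(s["frame"][105:255,110:320,::-1],None,fx=3.8,fy=3.8,interpolation=cv2.INTER_CUBIC))
E
```

```text
[array([0.56997545, 0.01978112]), array([ 0.5629008 , -0.05781688])] [ 0.56643812 -0.01901788] [array([0.57015916, 0.01997228]), array([ 0.56215195, -0.06208577])] [array([0.75073339, 0.00178017]), array([ 0.74576906, -0.07509092])] [ 0.56615555 -0.02105675] [ 0.74825123 -0.03665537] -4.896102969706778 0.18276255524106083
[ 0.67404404 -0.02823559]
at [0.6533 0.1281 0.2195] [-0.8 -0.2 -2.6] 0.03549548965475721
12.425
```

View pics/w3.png

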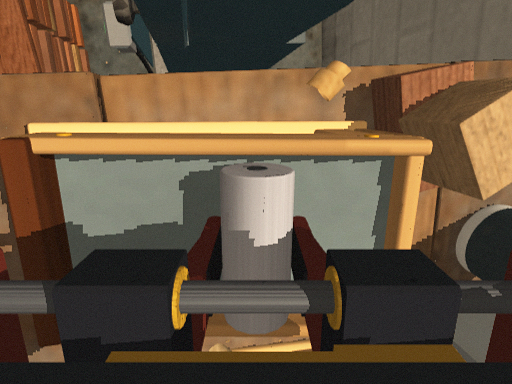

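View pics/t3.png

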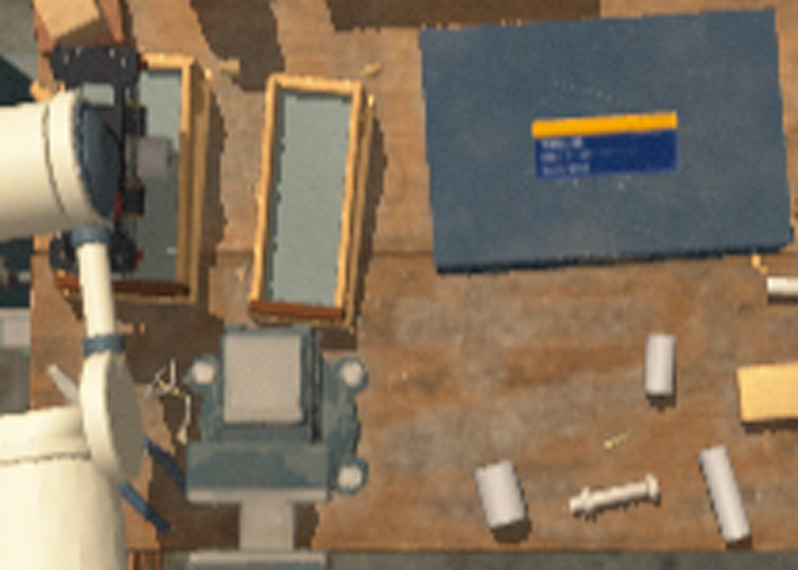

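```bash
python3 - <<'E'
from h import *
s=r.snapshot("top");L=lambda u,v,z:ray(s,110+u/3.8,105+v/3.8,z).round(4)
print("roller end",L(174,158,.06),"rail inner top",L(178,158,.061),L(181,158,.061))
w=r.snapshot("wrist")
print("w roller end (top of rim)",ray(w,257,167,.075),"rail inner top edge",ray(w,257,156,.061),"base",ray(w,257,157,.0386))
E
```

```text
roller end [0.6826 0.0816 0.06  ] rail inner top [0.6824 0.078  0.061 ] [0.6824 0.0755 0.061 ]
w roller end (top of rim) [0.68686414 0.17179803 0.075     ] rail inner top edge [0.69000188 0.17398369 0.061     ] base [0.69460531 0.16950178 0.0386    ]
```

```bash
python3 - <<'E'
from h import *
t=r.sense()["tcp_pos"]-[0,.0015,0]
n=Ro.from_euler('z',-3,degrees=True).apply(Ro.from_euler('y',-12,degrees=True).apply([0,0,1]))
r.servo_line(list(t),speed=.02)
release(t,n)
p=(.60,-.1,.43);r.reach(list(p),best(p,down(90)));r.wait(.1)
s=r.snapshot("top");cv2.imwrite("pics/t4.png",cv2.resize(s["frame"][105:255,110:320,::-1],None,fx=3.8,fy=3.8,interpolation=cv2.INTER_CUBIC));print(r.sense()["clock"])
E
```

```text
16.2083
```

View pics/t4.png

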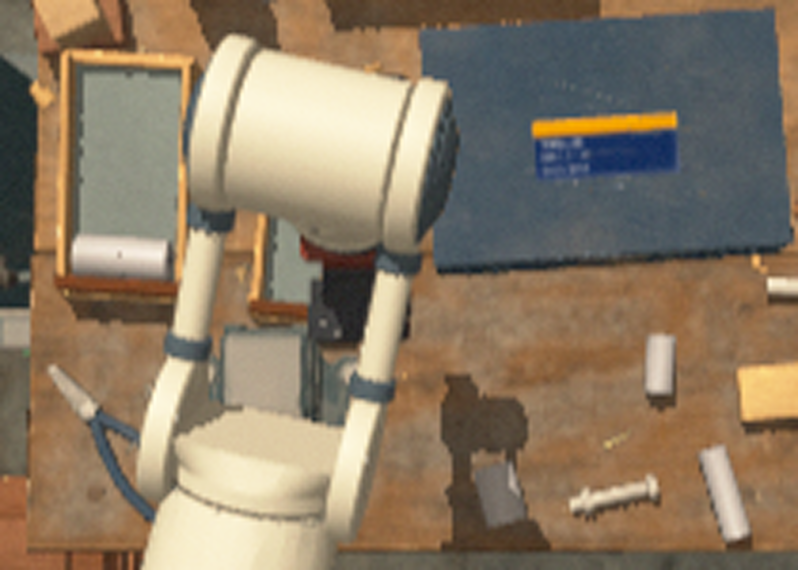

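```bash
python3 - <<'E'
from h import *
pick((.400,-.194),15.5,(-.003,.0096))
t,n=place((.673,-.029),-5.1,.018,0)
w=r.snapshot("wrist");cv2.imwrite("pics/w5.png",w["frame"][:,:,::-1])
s=r.snapshot("top");cv2.imwrite("pics/t5.png",cv2.resize(s["frame"][105:255,110:320,::-1],None,fx=3.8,fy=3.8,interpolation=cv2.INTER_CUBIC));print(r.sense()["clock"])
E
```

```text
grip 0.03532910933058091 [ 0.4 -0.3 -0.4]
at [ 0.6345 -0.0255  0.2197] [ 0.7 -0.7 -2.4] 0.03530887871313759
23.075
```

View pics/w5.png

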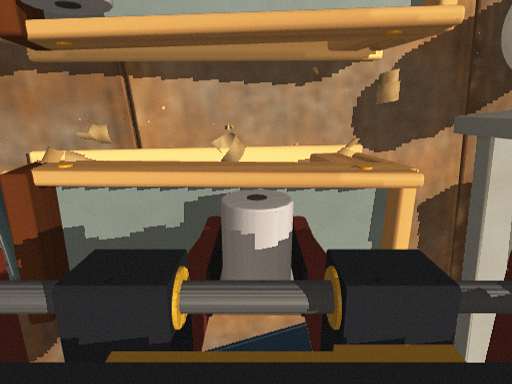

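View pics/t5.png

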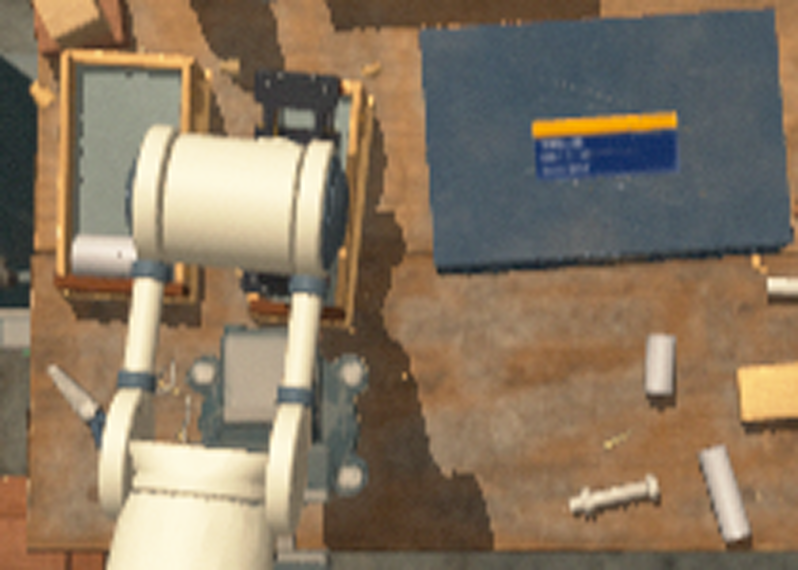

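```bash
python3 - <<'E'
from h import *
w=r.snapshot("wrist")
print(ray(w,257,194,.0745),ray(w,257,187,.0605))
f=w["frame"][:,:,::-1];cv2.imwrite("pics/w6.png",cv2.resize(f[150:230,190:330],None,fx=5.5,fy=5.5,interpolation=cv2.INTER_CUBIC))
E
```

```text
[0.6685829  0.00504483 0.0745    ] [0.6715279  0.00409956 0.0605    ]
```

View pics/w6.png

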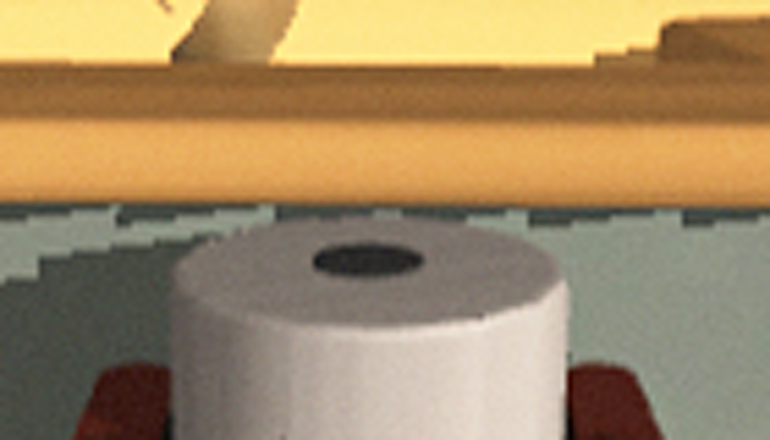

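```bash
python3 - <<'E'
from h import *
w=r.snapshot("wrist")
for a in((209,.0745),(197.4,.0566),(189.5,.040),(187.3,.0605)): print(ray(w,257,*a))
E
```

```text
[ 0.66799449 -0.00178799  0.0745    ]
[ 0.67181854 -0.00236081  0.0566    ]
[ 0.67533009 -0.00328239  0.04      ]
[0.6715338  0.00391969 0.0605    ]
```

```bash
python3 - <<'E'
from h import *
n=Ro.from_euler('z',-5.1,degrees=True).apply(Ro.from_euler('y',-12,degrees=True).apply([0,0,1]))
release(r.sense()["tcp_pos"],n)
p=(.55,-.2,.40);r.reach(list(p),best(p,down(90)))
s=r.snapshot("top");cv2.imwrite("pics/t7.png",cv2.resize(s["frame"][105:255,110:320,::-1],None,fx=3.8,fy=3.8,interpolation=cv2.INTER_CUBIC))
pick((.514,-.331),175.5,(0,.010))
t,n=place((.673,-.029),-5.1,.013,0)
w=r.snapshot("wrist");cv2.imwrite("pics/w7.png",w["frame"][:,:,::-1]);print(r.sense()["clock"])
E
```

```text
grip 0.02518137141275875 [-0.2 -0.8 -0.9]
at [ 0.6345 -0.0255  0.2197] [ 0.4 -0.5 -0. ] 0.025688846050164676
33.6667
```

View pics/t7.png

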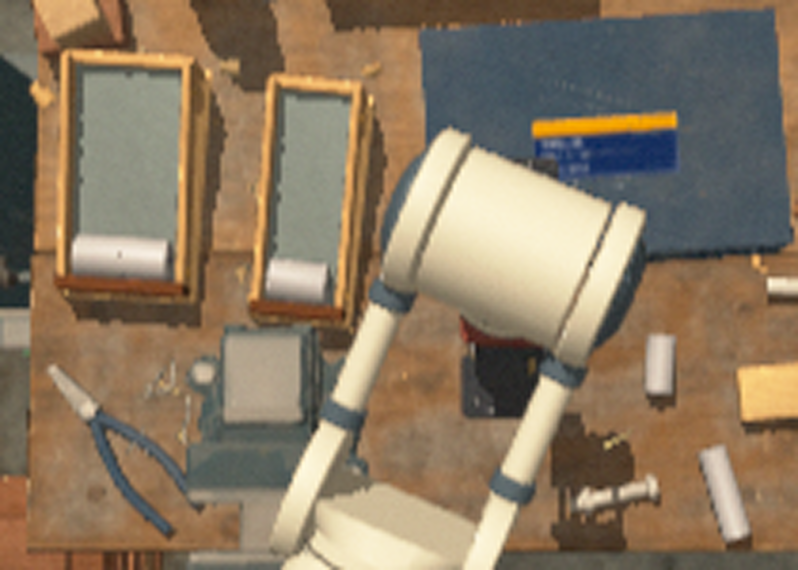

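View pics/w7.png

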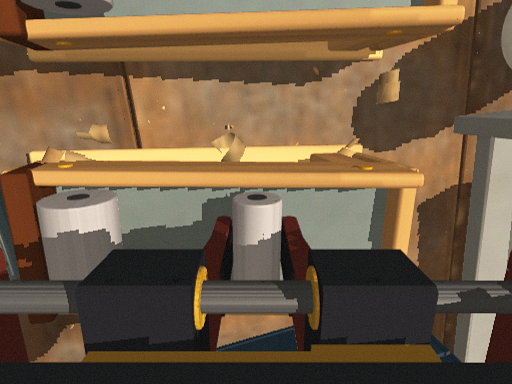

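```bash
python3 - <<'E'
from h import *
n=Ro.from_euler('z',-5.1,degrees=True).apply(Ro.from_euler('y',-12,degrees=True).apply([0,0,1]))
release(r.sense()["tcp_pos"],n)
p=(.50,-.25,.40);r.reach(list(p),best(p,down(90)))
s=r.snapshot("top");cv2.imwrite("pics/t8.png",cv2.resize(s["frame"][105:255,110:320,::-1],None,fx=3.8,fy=3.8,interpolation=cv2.INTER_CUBIC))
pick((.4015,-.387),16.5,(.003,-.010))
t,n=place((.692,.1225),-3,.013,0)
w=r.snapshot("wrist");cv2.imwrite("pics/w8.png",w["frame"][:,:,::-1]);print(r.sense()["clock"])
E
```

```text
grip 0.02549616627154174 [-0.2 -0.8  0.4]
at [0.6533 0.1245 0.2196] [ 0.  -0.2 -1.8] 0.025625777936607835
44.9917
```

View pics/t8.png

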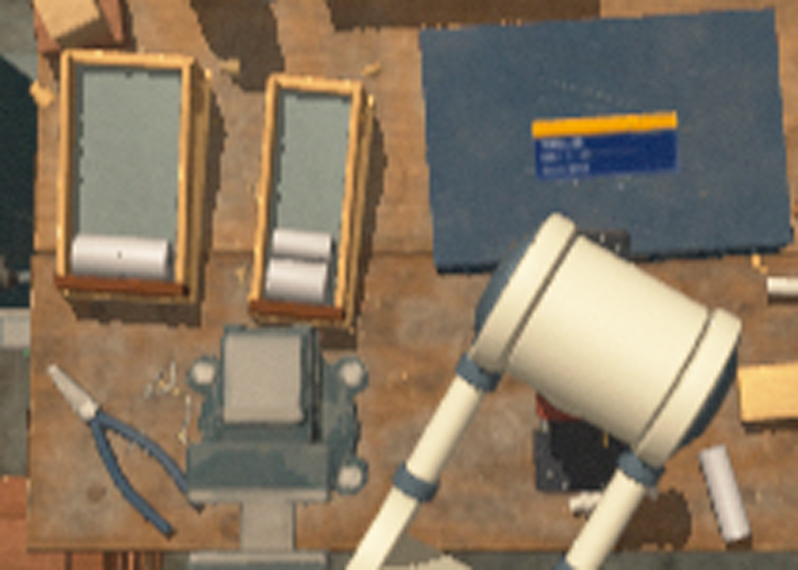

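View pics/w8.png

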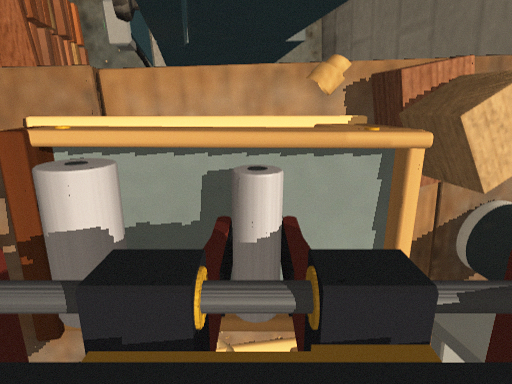

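Narrow chute is loaded in order; the long thin roller sits square between the rails of the wide one. Release and check.

```bash
python3 - <<'E'
from h import *
n=Ro.from_euler('z',-3,degrees=True).apply(Ro.from_euler('y',-12,degrees=True).apply([0,0,1]))
release(r.sense()["tcp_pos"],n)
p=(.50,-.25,.42);r.reach(list(p),best(p,down(90)));r.wait(.5)
s=r.snapshot("top");cv2.imwrite("pics/t9.png",cv2.resize(s["frame"][105:255,110:320,::-1],None,fx=3.8,fy=3.8,interpolation=cv2.INTER_CUBIC))
w=r.snapshot("wrist")
for o in rollers(w,.02,200):
    if abs(o[0][1]+.29)<.03: print("bolt",o[0])
for o in rollers(s,.04):
    if .53<o[0][0]<.66 and -.1<o[0][1]<.2: print([np.round(a,3).tolist() for a in o[:4]])
s=r.snapshot("side");cv2.imwrite("pics/s9.png",cv2.resize(s["frame"][90:290,140:340,::-1],None,fx=3,fy=3,interpolation=cv2.INTER_CUBIC));print(r.sense()["clock"])
E
```

```text
bolt [ 0.3981815  -0.27249353]
[[0.654, -0.03], 0.173, 0.059, 174.34]
49.5167
```

View pics/t9.png

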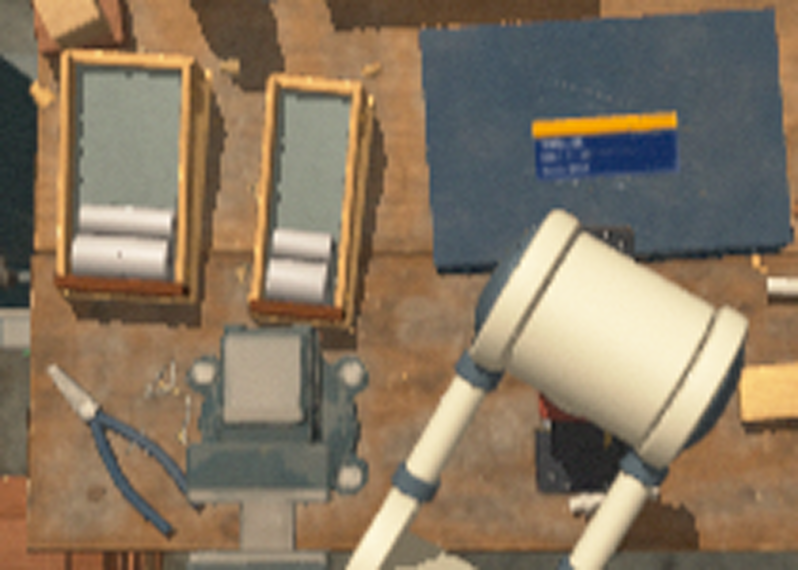

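View pics/s9.png

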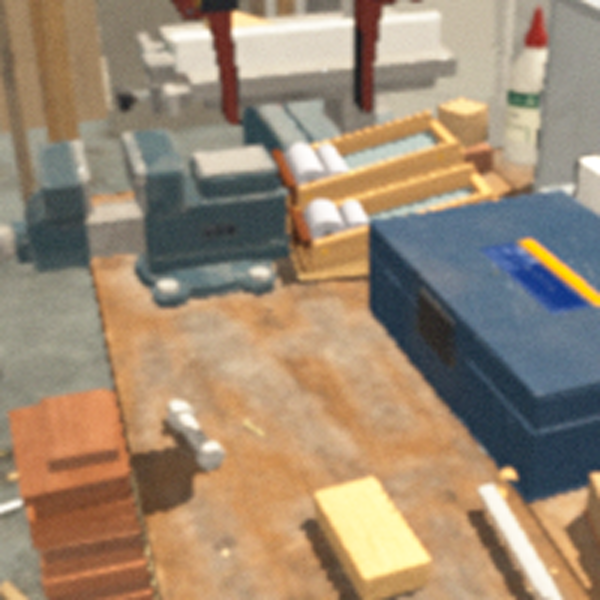

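```bash
python3 -c "
from station import r
r.hand_in();print(r.sense()['clock'])"
```

```text
the job is handed in; nothing more can be done
the job is handed in; nothing more can be done
```

All four rollers are in their chutes and the job is handed in, at about 50 s on the robot's clock. I laid each one across its chute with the gripper tilted 12° to match the floor, thick roller first in both chutes.

**Rollers:** the last top and side pictures show the thick roller against the stop and the thin one against it in both chutes. All four lie square and a few millimetres from centre, and the arm was clear of them. I judged this by eye: my final colour-mask measurement didn't pick out the individual rollers in the chutes, so I have no exact resting positions.

**Bolt and offcut:** in the side view both lie where they were at the start. One reading disagreed: the last wrist-camera reading put the bolt about 18 mm off. I took that as an error from the arm's shadow cutting off part of the bolt.

**Camera disagreement:** the wrist and top cameras differed by 3–6 mm on where the chutes are. I corrected for that with close looks before releasing the rollers.

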